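# Show the hidden weld mark in the inspection mirror

### The job

Take the red-handled inspection mirror out of its wooden block and bring it, upright, in under the steel bracket's plate with its stem in the slot, right to the slot's closed end and level with the camera lens. Turn it there until the small camera sees the yellow dot inside the channel near the middle of the mirror, and finish still holding the mirror steady in the gripper at that angle, not touching the bracket. Do not knock the mirror hard against the bracket, and leave the tape measure, the tin and the spanner where they are.

Things in the scene. Friction and masses are not known exactly. Their poses are not given: they have to be found in the camera images.
- mirror: Loose upright inspection mirror, 80-130 g. Origin: centre of its square plate (44 x 44 x 6 mm, black rim); +x out of the pale reflecting face (only this side reflects), +y sideways, +z up the stem. Stem (8 mm diameter) on the z axis from the plate up to z = 65 mm, then a red square handle 18 x 18 mm (flats face x and y), z = 65 to 145 mm. Starts 35 mm above the bench, leaning under 3 degrees.
- mirror_grip (a point): Point inside the red handle, 115 mm above the mirror's origin along its +z: a good place to grip from above, across either pair of flats. Axes as the mirror's.
- holder: Fixed wooden block 50 x 90 x 45 mm (x, y, z), origin at the centre of its underside. In its top is a pocket, about 8 x 46 mm and 32 mm deep (floor 13 mm above the bench), in which the mirror plate stands, same yaw. Lift the mirror straight up by 40 mm or more to clear it.
- bracket: Fixed steel bracket. Origin on the bench below the slot's closed end; -x towards the slot's mouth (robot side), z up. Level plate at 100 to 108 mm height covers x -60 to +50, y -85 to +85 mm. Slot in it: 24 mm wide (y -12 to 12), open at x = -60, closed at x = +12 mm. Below the plate only two legs at x -60 to -35, y +-73 to +-85 mm (feet 8 mm high, out to y +-113).
- slot_end (a point): Where the mirror's centre belongs: 60 mm above the bracket's origin and the bench, level with lens and dot. The mirror plate is then 18 mm below the bracket plate and the handle starts 17 mm above it. Axes as the bracket's.
- lens (a point): Centre of the lens front (blue ring) of the small black inspection camera, fixed on a red round foot (52 mm), top 83 mm high. Lens 60 mm above the bench, 160 mm horizontally from slot_end, beyond the plate, ahead to the right (6 to 57 degrees clockwise of the bracket's +x); it looks straight at slot_end. Its +x axis points from slot_end to the lens.
- dot (a point): Centre of the yellow dot (16 mm) inside a fixed upright dark steel channel (48 wide, 88 mm high, cheeks 34 mm long towards slot_end, yellow top edge), 60 mm high, 160 mm from slot_end, 37 to 78 degrees left (anticlockwise from above) of the lens. The camera sees it only by the mirror: at slot_end, upright, its +x halving the angle between the directions to lens and dot.
- tape: Bystander: loose yellow tape measure, 62 x 34 x 60 mm high, origin at the centre of its underside.
- tin: Bystander: loose tin with a blue label, 68 mm diameter, 85 mm high, origin at the centre of its underside.
- spanner: Bystander: loose flat steel spanner 160 mm long lying on the bench along its x, origin near its middle.
Things that resemble listed ones, but are neither listed nor needed, are in the scene too. Of the things that look like the mirror, the larger one is meant. Leave any turquoise look-alike of the part that bears dot alone.

How it is judged (in metres and radians):
On the way:
1. the mirror is lifted out of its block and carried off (horizontal distance between mirror and holder above 0.08 m and contact force between the fingers and mirror above 0.5 N), for 0.1 s.
At the end, for the whole second after the job is handed in: Gripped (over 1 N), still, off the bracket (under 0.5 N): mirror centre within 14 mm of slot_end sideways, 42 to 78 mm high, lens and dot each within 20 mm of its level plane and in front of its face, turned so the camera sees the dot within 13 mm of its middle (about 0.09 rad) (horizontal distance between mirror and slot_end below 0.014 m and height (world z) of mirror between 0.042 and 0.078 m and z of lens in the frame of mirror between -0.02 and 0.02 m and z of dot in the frame of mirror between -0.02 and 0.02 m and x of each of lens, dot in the frame of mirror above 0.05 m and ((y of lens in the frame of mirror between -0.04 and -0.012 m and y of dot in the frame of mirror between 0.012 and 0.04 m) or (y of lens in the frame of mirror between -0.0445 and -0.0165 m and y of dot in the frame of mirror between 0.0165 and 0.0445 m) or (y of lens in the frame of mirror between -0.049 and -0.021 m and y of dot in the frame of mirror between 0.021 and 0.049 m) or (y of lens in the frame of mirror between -0.0535 and -0.0255 m and y of dot in the frame of mirror between 0.0255 and 0.0535 m) or (y of lens in the frame of mirror between -0.058 and -0.03 m and y of dot in the frame of mirror between 0.03 and 0.058 m) or (y of lens in the frame of mirror between -0.0625 and -0.0345 m and y of dot in the frame of mirror between 0.0345 and 0.0625 m) or (y of lens in the frame of mirror between -0.067 and -0.039 m and y of dot in the frame of mirror between 0.039 and 0.067 m) or (y of lens in the frame of mirror between -0.0715 and -0.0435 m and y of dot in the frame of mirror between 0.0435 and 0.0715 m) or (y of lens in the frame of mirror between -0.076 and -0.048 m and y of dot in the frame of mirror between 0.048 and 0.076 m) or (y of lens in the frame of mirror between -0.0805 and -0.0525 m and y of dot in the frame of mirror between 0.0525 and 0.0805 m) or (y of lens in the frame of mirror between -0.085 and -0.057 m and y of dot in the frame of mirror between 0.057 and 0.085 m) or (y of lens in the frame of mirror between -0.0895 and -0.0615 m and y of dot in the frame of mirror between 0.0615 and 0.0895 m) or (y of lens in the frame of mirror between -0.094 and -0.066 m and y of dot in the frame of mirror between 0.066 and 0.094 m) or (y of lens in the frame of mirror between -0.0985 and -0.0705 m and y of dot in the frame of mirror between 0.0705 and 0.0985 m) or (y of lens in the frame of mirror between -0.103 and -0.075 m and y of dot in the frame of mirror between 0.075 and 0.103 m) or (y of lens in the frame of mirror between -0.1075 and -0.0795 m and y of dot in the frame of mirror between 0.0795 and 0.1075 m) or (y of lens in the frame of mirror between -0.112 and -0.084 m and y of dot in the frame of mirror between 0.084 and 0.112 m) or (y of lens in the frame of mirror between -0.1165 and -0.0885 m and y of dot in the frame of mirror between 0.0885 and 0.1165 m) or (y of lens in the frame of mirror between -0.121 and -0.093 m and y of dot in the frame of mirror between 0.093 and 0.121 m) or (y of lens in the frame of mirror between -0.1255 and -0.0975 m and y of dot in the frame of mirror between 0.0975 and 0.1255 m) or (y of lens in the frame of mirror between -0.13 and -0.102 m and y of dot in the frame of mirror between 0.102 and 0.13 m) or (y of lens in the frame of mirror between -0.1345 and -0.1065 m and y of dot in the frame of mirror between 0.1065 and 0.1345 m) or (y of lens in the frame of mirror between -0.139 and -0.111 m and y of dot in the frame of mirror between 0.111 and 0.139 m) or (y of lens in the frame of mirror between -0.1435 and -0.1155 m and y of dot in the frame of mirror between 0.1155 and 0.1435 m)) and contact force between the fingers and mirror above 1 N and contact force between mirror and bracket below 0.5 N and linear speed of mirror below 0.02 m/s and angular speed of mirror below 0.15 rad/s); the arm keeps its last pose, push and grip.
It fails at once if the mirror is knocked against the bracket with more than 20 N (contact force between mirror and bracket above 20 N).
It fails at once if a bystander is moved by more than 30 mm (distance of any of tape, tin, spanner from where it was at the start of the episode above 0.03 m).
It also fails if it takes over 42 s, if anything falls off the work surface, if the arm or the gripper's body presses on something with over 40 N, if the wrist force passes 120 N, or if a joint passes its speed limit or range.

### The arm

A 7-joint arm with a two-finger parallel gripper is mounted at the origin on the work surface. World frame = base frame: x ahead of the robot, y to its left, z up, the work surface at z = 0. Lengths are in mm, angles in rad, forces in N, time in s.
With the tool pointing down it reaches from about 425 to 950 mm from the base axis. Payload 16.7 kg.
Tool frame: the origin (TCP) lies at the very end of the fingers, on their centre line; the grasp point (between the pads) lies manip.pinch_z behind it (manip.pinch_z is the distance from the TCP to the grasp point, in mm); z points along the fingers, y is the line along which they close (so a half turn about z gives the same grasp; the last joint's range is limited). The gripper opens to 94 mm and grips with 3 to 60 N. Pads are 16 mm wide; open, the fingers measure 119 mm over their backs; the gripper's body (75 mm by 177 mm) begins 78 mm behind the grasp point.
Start: joints at [0.979, 0.426, 0.074, 1.606, -0.034, 1.111, -0.067], TCP at [289.183, -609.875, 205.467] pointing down, gripper open.
Joint ranges: [-2.85, 2.85], [-0.5, 2.14], [-1.23, 1.37], [0.21, 2.46], [-1.02, 4.16], [0.16, 2.05], [-2.73, 2.73]. Speed limits (rad/s): [1.89, 1.89, 2.39, 2.39, 3.01, 3.01, 3.01].

### API

Orientations are given as a 3x3 rotation matrix whose columns are the frame's x, y, z axes.
In Python, from station import manip gives the robot as it stands. The module is installed in compiled form; this text tells all that it offers.
- The arm moves only by the tool carry_out, never from a script. Its argument "motion" is a list that holds one entry, the list of rows, each a list of 6 numbers: the shift along the tool's x, y, z in m, then the turn, a rotation vector about the tool's x, y, z in rad. In form: [[[dx, dy, dz, rx, ry, rz], ...]]. A call has 1 to 20 rows; each row is the pose to reach, as a shift and turn from the pose commanded when the call began, along the tool's axes at that moment; what a row does not reach only later rows make up. A row lasts 1/10 s, in which the tool goes at most 50 mm and 8.59 degrees, less where a joint would pass 70% of its speed; a pose out of reach is approached as far as the arm can. A call with a gripper value outside its range is refused whole. "fingers" is the gripper's target within -1 to 1 (fully open at 1, half-way at 0, shut at -1), set as the call begins (left out, the last holds). The fingers move at their own pace and stop on an object; "squeeze" is the grip in N (left out, the last holds). Time passes only in rows, so rows that repeat a pose let the fingers close. It gives the time, the measured TCP pose, the force, the opening and the grip force at its end, in the units of the state.
- manip.get_obs(): the state, without advancing time (a new reading comes with each control period).
- manip.get_image(name): name is "scene" or "top" or "wrist"; returns (picture, depth): 480x640x3 uint8, blue, green, red; 480x640 float32, mm along the optical axis (not along the pixel's ray), 0 where there is no reading.
- manip.camera_params(name): a dict with "mtx" (3x3 intrinsics, pixels), "D" ([k1, k2, p1, p2, k3] as OpenCV has them; the pictures are not rectified), "rvec" (rotation vector, rad) and "tvec" (3), from world to camera coordinates, as OpenCV has them; the wrist camera has in their place "tool_from_camera" (4x4, takes a point from camera to tool coordinates, whose origin is the TCP and whose axes are the flange's). Camera axes: x right, y down, z forward; pixel columns grow to the right and rows downward; lengths in mm; the calibration is good to about 2 mm. A picture is of the moment at which its call begins: read the wrist's pose just before it. camera_params takes no time and is no camera call.
- manip.finish_job(): hands the job in; it is judged then, once.
Trained networks look in the newest picture that a camera, given by its name, has taken for a name from the list of things; names that differ only in an ending like _2 or _b are one class to them, and where a whole thing is asked for, a point or a joint stands for the part that bears it (a point fixed in the world has none). Each returns a list of dicts, best first, with "p" (0 to 1); they miss things now and then, are a little off and sometimes report something else, mostly with a low value. They report only what shows in the picture. A call takes as long as a camera call. They do not tell look-alikes from the thing itself.
- manip.find_in(label, camera): "pixel" ([column, row] in pixels, amid what is visible of it).
- manip.spot_point(label, camera): "pixel" ([column, row] in pixels: a listed point, or the origin of a listed thing).
The state is a dict: "time_s": time; "joints": joint angles; "qd": joint speeds; "effort": joint torques, N m; "tool_pos": TCP position; "orientation": TCP orientation; "force": force on the tool from outside, world axes, zero at the start; "torque": the same for the moment, N m; "finger_gap": opening from 0.0 (shut) to 1.0 (fully open); "grasp_force": force on a finger pad.
Only numpy, scipy, OpenCV 4.12 (cv2) and the standard library are available. Lean on these libraries where they do the work, as an engineer would, in place of code of your own. Each camera call takes 0.05 s, during which the arm holds its last target. There are 200 camera calls.

## Working session

There is one attempt and no reset: what is moved stays moved. The work goes in short steps, Python scripts to look and compute and a tool call to move; the robot and the scene stay as the last step left them, time stands still between calls to the robot, and variables do not carry over. Pictures are saved under pics/ and viewed, at most 10 in all, crops included, and the job is handed in when it is done.

Besides the shell and the picture viewer there is one more tool, called after "Request:" as a command line: name --argument value ..., lists and objects as JSON in quotes. carry_out: Moves the arm, as the interface text tells. Its arguments: {"type":"object","properties":{"motion":{"type":"array"},"fingers":{"type":"number"},"squeeze":{"type":"number"}},"required":["motion"]}

```bash
mkdir -p pics
cat > h.py <<'E'
import numpy as np, cv2
from station import manip
def cam(name):
    p=manip.camera_params(name); K=np.array(p["mtx"],float); D=np.array(p["D"],float).ravel()
    if name=="wrist":
        o=manip.get_obs(); T=np.eye(4); T[:3,:3]=np.array(o["orientation"]); T[:3,3]=o["tool_pos"]
        W=T@np.array(p["tool_from_camera"])
    else:
        R=cv2.Rodrigues(np.array(p["rvec"],float))[0]; W=np.eye(4); W[:3,:3]=R.T; W[:3,3]=-R.T@np.array(p["tvec"],float).ravel()
    return K,D,W
def atz(c,px,z):
    K,D,W=c; u=cv2.undistortPoints(np.array([[px]],float),K,D)[0,0]
    d=W[:3,:3]@np.array([u[0],u[1],1]); return W[:3,3]+d*(z-W[2,3])/d[2]
def cloud(c,depth):
    K,D,W=c; h,w=depth.shape; g=np.stack(np.meshgrid(np.arange(w),np.arange(h)),-1).reshape(-1,1,2).astype(float)
    u=cv2.undistortPoints(g,K,D).reshape(h,w,2); P=np.dstack([u,np.ones((h,w))])*depth[...,None]
    P=P@W[:3,:3].T+W[:3,3]; P[depth<=0]=np.nan; return P
def proj(c,P):
    K,D,W=c; M=np.linalg.inv(W); return cv2.projectPoints(np.atleast_2d(np.array(P,float)),cv2.Rodrigues(M[:3,:3])[0],M[:3,3],K,D)[0].reshape(-1,2)
E
python3 - <<'E'
from h import *
print(manip.pinch_z,manip.get_obs())
for n in ("top","scene"):
    c=cam(n); im,d=manip.get_image(n); cv2.imwrite(f"pics/{n}0.png",im); P=cloud(c,d); np.savez(f"{n}0.npz",im=im,P=P)
    for l in ("mirror","mirror_grip","holder","bracket","slot_end","lens","dot","tape","tin","spanner"):
        for r in manip.spot_point(l,n)[:4]:
            u,v=np.round(r["pixel"]).astype(int); 
            print(n,l,round(r["p"],2),u,v,np.round(P[min(max(v,0),479),min(max(u,0),639)]), np.round(atz(c,r["pixel"],{"mirror":35,"mirror_grip":150,"slot_end":60,"lens":60,"dot":60}.get(l,0))))
E
```

```text
18.8 {'time_s': 0.0, 'joints': array([ 0.97851074,  0.42673125,  0.07386324,  1.60661354, -0.03408885,
        1.11081182, -0.06706468]), 'qd': array([ 1.06419305e-03, -2.24419760e-04,  7.25996775e-04, -9.42756673e-04,
       -1.07220612e-03, -6.34588019e-04, -8.28751762e-05]), 'effort': array([ 2.53318336e-03, -9.35800338e+01,  3.66851225e+00, -4.54185605e+01,
       -4.86332760e-02,  2.00500607e-02, -4.18879029e-05]), 'tool_pos': array([ 288.97746503, -609.51765826,  204.77361939]), 'orientation': array([[ 9.03562840e-01,  4.28455087e-01, -6.57462554e-04],
       [ 4.28455577e-01, -9.03562145e-01,  1.12648712e-03],
       [-1.11409137e-04, -1.29954540e-03, -9.99999149e-01]]), 'force': array([-0.28008876, -0.22956714, -0.22731029]), 'torque': array([-0.06334659,  0.06468905, -0.04384317]), 'grasp_force': 0.0, 'finger_gap': 0.9964542338224069}
top mirror 0.6 221 337 [383. 230.  16.] [384. 225.  35.]
top mirror 0.54 205 301 [458. 258.  45.] [459. 261.  35.]
top mirror_grip 0.85 186 297 [458. 260. 166.] [460. 265. 150.]
top mirror_grip 0.67 207 335 [389. 232. 118.] [390. 224. 150.]
top
[... 497 characters left out ...]
48.    8.] [ 435. -351.    0.]
scene mirror 0.88 410 218 [486. 250.  45.] [472. 260.  35.]
scene mirror 0.88 378 215 [382. 235.   4.] [426. 204.  35.]
scene mirror_grip 0.83 413 171 [474. 254. 155.] [467. 259. 150.]
scene mirror_grip 0.56 379 184 [388. 228.  92.] [484. 161. 150.]
scene holder 0.65 412 231 [489. 257.  10.] [476. 268.   0.]
scene lens 0.81 223 364 [ 745. -273.   79.] [ 727. -268.   60.]
scene dot 0.57 361 347 [797. -72.  65.] [793. -69.  60.]
scene tape 0.63 334 235 [421.  91.  11.] [405.  99.   0.]
scene tin 0.95 524 268 [736. 346.  33.] [707. 386.   0.]
scene tin 0.26 412 232 [490. 256.   8.] [479. 265.   0.]
scene spanner 0.96 136 297 [ 434. -348.    7.] [ 425. -347.    0.]
```

View pics/top0.png

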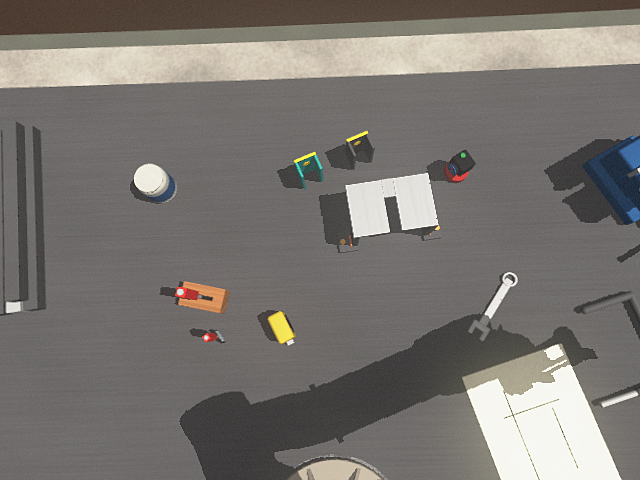

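View pics/scene0.png

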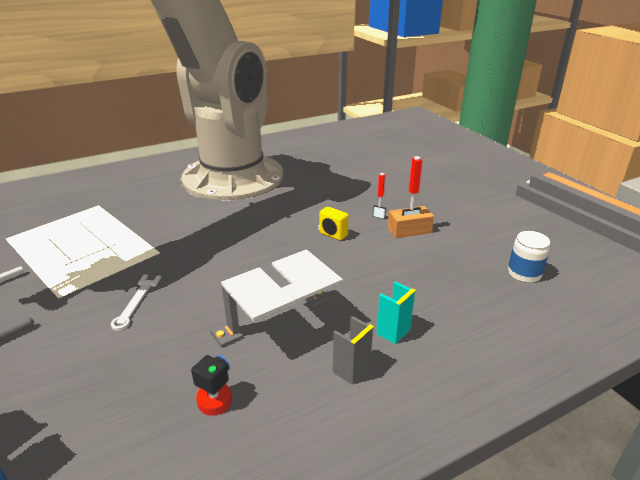

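The top view shows the big red-handled mirror in its wooden block at (186,293) and the smaller look-alike at (210,337). The bracket is at (390,205) with its slot mouth facing the robot. The dark channel is at (358,147), its turquoise look-alike at (308,165), and the camera on its red foot at (460,165). The scene view agrees: big mirror at (414,175), small one at (380,190), dark channel (352,350), camera (212,380).

Candidates for the mirror: big at top (186,293), small at top (210,337). I choose the big one, standing in the wooden block. For the channel I choose the dark one, not the turquoise.

Run:
```python
from h import *
t=np.load("top0.npz"); s=np.load("scene0.npz"); c=cam("top"); cs=cam("scene")
im=t["im"]; hsv=cv2.cvtColor(im,cv2.COLOR_BGR2HSV)
# bracket plate: bright grey
m=((hsv[...,1]<40)&(hsv[...,2]>150)).astype(np.uint8); m[:160]=0;m[250:]=0;m[:,:330]=0;m[:,450:]=0
n,l,st,ce=cv2.connectedComponentsWithStats(m)
keep=np.isin(l,[i for i in range(1,n) if st[i,4]>300]); vv,uu=np.nonzero(keep)
X=np.array([atz(c,(u,v),108)[:2] for u,v in zip(uu,vv)],np.float32)
r=cv2.minAreaRect(X); print("plate",r, np.round(cv2.boxPoints(r)))
P=t["P"]; sel=keep&(P[...,2]>90); print("plate z",np.nanmedian(P[...,2][sel]))
# slot pixels inside box
for nm,PP,img in(("top",P,im),("scene",s["P"],s["im"])):
    h=cv2.cvtColor(img,cv2.COLOR_BGR2HSV); x,y,z=PP[...,0],PP[...,1],PP[...,2]
    def rep(name,k):
        if k.sum()>2: print(nm,name,k.sum(),np.round(np.nanmedian(PP[k],0)),np.round(np.nanmin(PP[k],0)),np.round(np.nanmax(PP[k],0)))
    H,S,V=h[...,0],h[...,1],h[...,2]
    yel=(H>20)&(H<35)&(S>120)&(V>100); red=((H<6)|(H>174))&(S>150)&(V>70); blue=(H>100)&(H<130)&(S>120)
    orange=(H>5)&(H<18)&(S>100)
    rep("chan yellow top",yel&(x>740)&(x<840)&(y>-120)&(y<-20)&(z>75)); rep("dot",yel&(x>720)&(x<840)&(y>-120)&(y<-10)&(z<75))
    rep("lens blue",blue&(x>650)&(x<800)&(y<-200)&(y>-330)); rep("foot red",red&(x>650)&(x<830)&(y<-200)&(y>-330)&(z<25))
    rep("cam top",(x>650)&(x<830)&(y<-200)&(y>-330)&(z>72))
    hand=red&(x>420)&(x<520)&(y>200)&(y<330)
    for a,b in((90,120),(120,150),(150,172),(172,195)): rep(f"handle{a}",hand&(z>a)&(z<b))
    k=orange&(x>400)&(x<540)&(y>180)&(y<330)&(z>38)&(z<52)
    rep("holder",k)
    if k.sum()>20:
        vv,uu=np.nonzero(k); cc=c if nm=="top" else cs
        print(cv2.minAreaRect(np.array([atz(cc,(u,v),45)[:2] for u,v in zip(uu,vv)],np.float32)))
a=cv2.resize(s["im"][145:245,350:450],(500,500),interpolation=cv2.INTER_CUBIC)
b=cv2.resize(im[270:350,160:240],(500,500),interpolation=cv2.INTER_CUBIC)
cv2.imwrite("pics/crop1.png",np.hstack([a,b])[:, :][:500]); cv2.imwrite("pics/crop1.png",cv2.resize(np.hstack([a,b]),(800,400)))
```

```text
plate ((637.8958129882812, -129.77767944335938), (110.68867492675781, 170.42086791992188), 7.090927600860596) [[ 572.  -52.]
 [ 593. -221.]
 [ 703. -208.]
 [ 682.  -38.]]
plate z 107.97748339020609
top chan yellow top 67 [793. -69.  89.] [783. -90.  87.] [805. -47.  93.]
top dot 26 [791. -69.  61.] [786. -81.  -6.] [839. -48.  70.]
top lens blue 15 [ 722. -268.   73.] [ 712. -273.   68.] [ 732. -264.   76.]
top foot red 70 [ 719. -296.   18.] [ 711. -313.   14.] [ 743. -268.   21.]
top cam top 477 [ 727. -281.   79.] [ 650. -312.   72.] [ 760. -200.  113.]
top handle90 17 [465. 257. 114.] [458. 255. 110.] [473. 259. 120.]
top handle120 47 [464. 257. 136.] [457. 254. 121.] [474. 261. 150.]
top handle150 42 [466. 258. 159.] [457. 255. 150.] [474. 261. 172.]
top handle172 60 [467. 262. 180.] [458. 256. 172.] [476. 275. 183.]
top holder 827 [462. 258.  45.] [434. 216.  38.] [501. 316.  50.]
((467.2461853027344, 265.52606201171875), (93.2951889038086, 49.68438720703125), 77.416015625)
scene chan yellow top 121 [794. -69.  89.] [782. -92.  84.] [806. -47.  92.]
scene dot 12 [768. -60.  61.] [757. -63.  43.] [773. -55.  70.]
scene lens blue 28 [ 730. -266.   70.] [ 717. -273.   58.] [ 737. -262.   74.]
scene foot red 717 [ 750. -297.   17.] [ 701. -318.   -2.] [ 764. -267.   20.]
scene cam top 822 [ 733. -286.   78.] [ 650. -316.   72.] [ 763. -200.  110.]
scene handle90 81 [475. 259. 111.] [460. 252. 100.] [480. 271. 120.]
scene handle120 125 [475. 259. 136.] [459. 253. 120.] [480. 272. 150.]
scene handle150 96 [475. 259. 161.] [460. 253. 150.] [480. 272. 172.]
scene handle172 42 [475. 259. 178.] [461. 255. 172.] [481. 273. 181.]
scene holder 275 [482. 257.  44.] [433. 214.  38.] [502. 314.  51.]
((472.6607971191406, 260.30865478515625), (95.51695251464844, 61.24745559692383), 77.82072448730469)
```

View pics/crop1.png

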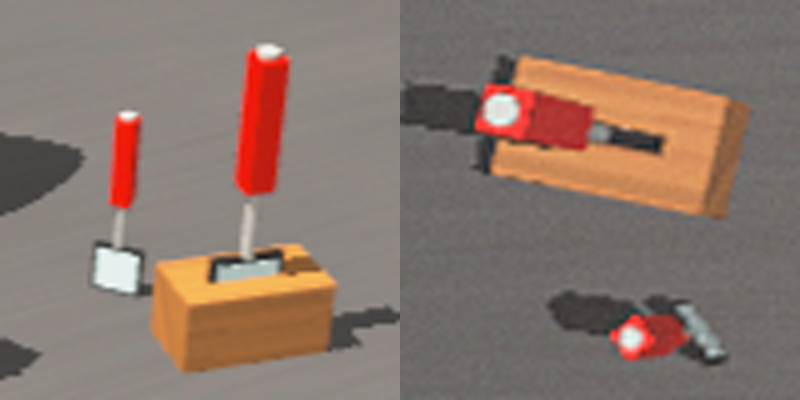

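The crop shows the big mirror's pale face pointing to the scene camera, so its +x is about world +x; the handle is the large one standing in the wooden block. The small look-alike beside it has no block. Next I'll look at the bracket, lens and dot from above.

```bash
cat >> h.py <<'E'
def delta(target,yaw=None):
    """shift (m) and rz (rad) in the tool axes from present pose to TCP target (mm), tool x at yaw, tool down"""
    o=manip.get_obs(); R=np.array(o["orientation"]); p=np.array(o["tool_pos"]); d=R.T@(np.array(target,float)-p)/1000
    out=[np.round(d,4)]
    if yaw is not None:
        c,s=np.cos(yaw),np.sin(yaw); G=np.array([[c,s,0],[s,-c,0],[0,0,-1]]); out.append(np.round(cv2.Rodrigues(R.T@G)[0].ravel(),4))
    return out
E
python3 - <<'E'
from h import *
p=manip.camera_params("wrist"); T=np.array(p["tool_from_camera"]); print(np.round(T,3))
o=manip.get_obs(); R=np.array(o["orientation"]); K=np.array(p["mtx"]);D=np.array(p["D"])
pts=np.array([[643,-129,108],[727,-265,60],[790,-66,60],[570,-135,108],[593,-221,108]],float)
for tgt in([640,-150,350],[600,-150,350],[680,-150,350],[640,-150,300]):
    W=np.eye(4);W[:3,:3]=R;W[:3,3]=tgt;print(tgt,delta(tgt),proj((K,D,W@T),pts).round().tolist())
E
```

```text
[[ 1.00000e-03 -9.62000e-01 -2.74000e-01  8.02520e+01]
 [ 1.00000e+00  1.00000e-03  1.00000e-03  2.53000e-01]
 [-1.00000e-03 -2.74000e-01  9.62000e-01 -1.78348e+02]
 [ 0.00000e+00  0.00000e+00  0.00000e+00  1.00000e+00]]
[640, -150, 350] [array([ 0.514 , -0.2653, -0.1445])] [[311.0, 188.0], [459.0, 165.0], [318.0, 24.0], [287.0, 254.0], [372.0, 269.0]]
[600, -150, 350] [array([ 0.4779, -0.2824, -0.1445])] [[329.0, 151.0], [477.0, 132.0], [335.0, -14.0], [303.0, 220.0], [389.0, 235.0]]
[680, -150, 350] [array([ 0.5502, -0.2481, -0.1445])] [[294.0, 224.0], [441.0, 198.0], [301.0, 61.0], [271.0, 287.0], [354.0, 301.0]]
[640, -150, 300] [array([ 0.514 , -0.2652, -0.0945])] [[309.0, 197.0], [474.0, 171.0], [316.0, 12.0], [281.0, 271.0], [377.0, 288.0]]
```

Request:
carry_out --motion '[[[0.03, -0.02, -0.04, 0, 0, 0], [0.08, -0.04, -0.08, 0, 0, 0], [0.12, -0.06, -0.11, 0, 0, 0], [0.16, -0.075, -0.14, 0, 0, 0], [0.2, -0.09, -0.145, 0, 0, 0], [0.24, -0.11, -0.145, 0, 0, 0], [0.28, -0.13, -0.145, 0, 0, 0], [0.32, -0.145, -0.145, 0, 0, 0], [0.36, -0.165, -0.145, 0, 0, 0], [0.4, -0.18, -0.145, 0, 0, 0], [0.44, -0.2, -0.145, 0, 0, 0], [0.48, -0.22, -0.145, 0, 0, 0], [0.52, -0.235, -0.145, 0, 0, 0], [0.55, -0.248, -0.145, 0, 0, 0], [0.55, -0.248, -0.145, 0, 0, 0], [0.55, -0.248, -0.145, 0, 0, 0], [0.55, -0.248, -0.145, 0, 0, 0]]]' --fingers 1

```text
time_s: 2.8
tool_pos: [679.4, -151.3, 350.6]
orientation: [[0.904, 0.427, -0.0], [0.427, -0.904, -0.001], [-0.0, 0.0, -1.0]]
force: [-0.3, -0.6, 0.7]
finger_gap: 1.002
grasp_force: 0.0
```

Run:
```python
from h import *
o=manip.get_obs(); print(o["time_s"],o["tool_pos"],o["joints"],o["qd"].max())
c=cam("wrist"); im,d=manip.get_image("wrist"); cv2.imwrite("pics/w1.png",im); np.savez("w1.npz",im=im,P=cloud(c,d))
for l in ("slot_end","lens","dot","bracket"):
    for r in manip.spot_point(l,"wrist")[:3]: print(l,round(r["p"],2),np.round(r["pixel"]),np.round(atz(c,r["pixel"],0 if l=="bracket" else 60)))
print(delta([467,260,330],None))
```

```text
2.8 [ 679.44667111 -151.27516248  350.56672093] [ 0.24892547  0.38865784 -0.17682531  1.34823347  0.0681148   1.41064959
 -1.05512001] 0.010332531440723717
lens 0.59 [443. 202.] [ 723. -271.   60.]
dot 0.71 [306.  58.] [795. -71.  60.]
dot 0.6 [188.  53.] [748.  42.  60.]
[array([-0.0165, -0.4624,  0.0207])]
```

View pics/w1.png

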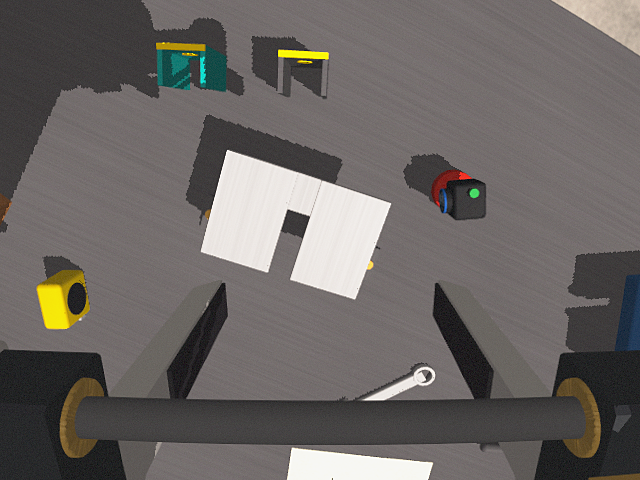

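The wrist view shows the slot's mouth towards the robot (280,275) and its closed end near (297,213). The dark channel is at (303,60) with the turquoise one at (188,60), and the lens ring is at (446,201), looking left at the slot end.

Run:
```python
from h import *
w=np.load("w1.npz"); im,P=w["im"],w["P"]; c=cam("wrist")
h=cv2.cvtColor(im,cv2.COLOR_BGR2HSV);H,S,V=[h[...,i] for i in range(3)]; x,y,z=P[...,0],P[...,1],P[...,2]
k=(z>102)&(z<114)&(x>540)&(x<730)&(y>-240)&(y<-20)&(V>150)&(S<60)
X=P[k][:,:2].astype(np.float32); r=cv2.minAreaRect(X); print(r,np.median(z[k]))
for u,v in((286,210),(309,216),(268,272),(291,280)): print("slot corner",np.round(atz(c,(u,v),108)))
for a in (7.1,):
    e=np.array([np.cos(np.radians(a)),np.sin(np.radians(a))]);C=np.array(r[0]); print("origin",C+5*e)
def rep(n,k): print(n,k.sum(),np.round(np.nanmedian(P[k],0)),np.round(np.nanmin(P[k],0)),np.round(np.nanmax(P[k],0)))
q=(x>680)&(x<800)&(y<-230)&(y>-340)
rep("blue",q&(H>100)&(H<125)&(S>100)&(z>35)); rep("body",q&(z>68)&(z<90)); rep("bodyrect",q&(z>72)&(z<90)); print(cv2.minAreaRect(P[q&(z>70)&(z<90)][:,:2].astype(np.float32)))
kk=q&(((H<6)|(H>174))&(S>150))&(z<30); print("foot",cv2.minEnclosingCircle(P[kk][:,:2].astype(np.float32)))
q=(x>740)&(x<850)&(y<-20)&(y>-120)&(H>20)&(H<35)&(S>120)
rep("top edge",q&(z>80)); rep("dot",q&(z<75)&(z>40)); print(cv2.minAreaRect(P[q&(z>80)][:,:2].astype(np.float32)))
```

```text
((637.8561401367188, -131.19827270507812), (110.1141357421875, 169.871826171875), 6.9304728507995605) 106.89613801258554
slot corner [ 652. -117.  108.]
slot corner [ 656. -140.  108.]
slot corner [ 583. -126.  108.]
slot corner [ 585. -152.  108.]
origin [ 642.81779983 -130.58026532]
blue 106 [ 729. -270.   69.] [ 713. -293.   46.] [ 761. -262.   74.]
body 1378 [ 735. -287.   77.] [ 713. -314.   68.] [ 761. -263.   82.]
bodyrect 1247 [ 736. -289.   77.] [ 713. -314.   72.] [ 761. -265.   82.]
((734.5606689453125, -287.831298828125), (40.820594787597656, 45.60126876831055), 29.565614700317383)
foot ((738.4052124023438, -289.7430114746094), 25.54835319519043)
top edge 361 [794. -70.  89.] [782. -92.  81.] [805. -46.  92.]
dot 48 [790. -71.  63.] [788. -78.  49.] [794. -63.  69.]
((793.7772216796875, -69.01956939697266), (6.40896463394165, 47.55004119873047), 21.571983337402344)
```

Run:
```python
from h import *
print(delta([468,264,260],np.radians(77.4)))
T=np.array(manip.camera_params("wrist")["tool_from_camera"]);K,D,_=cam("wrist")
c,s=np.cos(np.radians(77.4)),np.sin(np.radians(77.4))
for z in(260,230,300):
    W=np.eye(4);W[:3,:3]=[[c,s,0],[s,-c,0],[0,0,-1]];W[:3,3]=[468,264,z];print(z,proj((K,D,W@T),[[468,264,180],[468,264,150],[467,265,45]]).round())
```

```text
[array([-0.0139, -0.4656,  0.0907]), array([ 4.000e-04, -1.000e-04, -9.093e-01])]
260 [[329. 248.]
 [329. 235.]
 [328. 204.]]
230 [[329. 264.]
 [329. 248.]
 [328. 211.]]
300 [[329. 232.]
 [329. 222.]
 [328. 196.]]
```

Request:
carry_out --motion '[[[0, -0.03, 0, 0, 0, -0.06], [0, -0.07, 0, 0, 0, -0.13], [-0.002, -0.11, 0, 0, 0, -0.2], [-0.004, -0.15, 0, 0, 0, -0.28], [-0.005, -0.19, 0, 0, 0, -0.36], [-0.006, -0.23, 0, 0, 0, -0.44], [-0.008, -0.27, 0, 0, 0, -0.52], [-0.009, -0.31, 0.01, 0, 0, -0.6], [-0.01, -0.35, 0.03, 0, 0, -0.68], [-0.012, -0.39, 0.05, 0, 0, -0.76], [-0.013, -0.43, 0.07, 0, 0, -0.84], [-0.014, -0.455, 0.085, 0, 0, -0.89], [-0.014, -0.466, 0.09, 0, 0, -0.909], [-0.014, -0.466, 0.09, 0, 0, -0.909], [-0.014, -0.466, 0.09, 0, 0, -0.909], [-0.014, -0.466, 0.09, 0, 0, -0.909], [-0.014, -0.466, 0.09, 0, 0, -0.909]]]' --fingers 0

```text
time_s: 4.75
tool_pos: [468.6, 263.9, 261.0]
orientation: [[0.22, 0.976, 0.001], [0.976, -0.22, 0.0], [0.0, 0.001, -1.0]]
force: [-0.4, -0.7, -0.2]
finger_gap: 0.499
grasp_force: 0.0
```

Run:
```python
from h import *
o=manip.get_obs(); print(o["time_s"],o["tool_pos"],o["joints"],o["finger_gap"])
c=cam("wrist"); im,d=manip.get_image("wrist"); cv2.imwrite("pics/w2.png",im); P=cloud(c,d)
for r in manip.spot_point("mirror_grip","wrist")[:3]: print(round(r["p"],2),np.round(r["pixel"]),np.round(atz(c,r["pixel"],150)))
h=cv2.cvtColor(im,cv2.COLOR_BGR2HSV);H,S,V=[h[...,i] for i in range(3)]; x,y,z=P[...,0],P[...,1],P[...,2]
red=((H<8)|(H>172))&(S>120)
k=(z>174)&(z<190)&(abs(x-468)<30)&(abs(y-264)<30)
print("top",k.sum(),np.median(P[k],0)); print(cv2.minAreaRect(P[k][:,:2].astype(np.float32)))
for a in(105,120,135,150,165):
    k=red&(z>a)&(z<a+15)&(abs(x-468)<35)&(abs(y-264)<35)
    if k.sum()>5: print(a,k.sum(),P[k].min(0).round(),P[k].max(0).round(),np.median(P[k],0).round())
k=(z>40)&(z<48)&(H>5)&(H<20)&(S>90)&(abs(x-468)<70)&(abs(y-264)<70); print("holder",cv2.minAreaRect(P[k][:,:2].astype(np.float32)))
```

```text
4.75 [468.56081464 263.89245347 261.04815475] [-0.14221636  0.19559628 -0.55866282  1.81899494  0.11316847  1.15775642
 -0.95936894] 0.49857045116852855
0.73 [327. 232.] [468. 266. 150.]
0.61 [242. 271.] [402. 251. 150.]
top 805 [467.8802923  267.51215239 179.37636718]
((467.4219055175781, 266.35595703125), (18.00225830078125, 17.860477447509766), 77.56043243408203)
105 90 [462. 272. 105.] [478. 276. 120.] [470. 275. 113.]
120 102 [462. 272. 120.] [478. 276. 135.] [470. 275. 128.]
135 116 [462. 272. 135.] [478. 276. 150.] [470. 275. 143.]
150 129 [461. 272. 150.] [478. 276. 165.] [470. 275. 158.]
165 532 [458. 256. 165.] [478. 276. 180.] [469. 272. 179.]
holder ((467.447998046875, 265.5572509765625), (89.84046936035156, 50.089412689208984), 77.38188171386719)
```

View pics/w2.png

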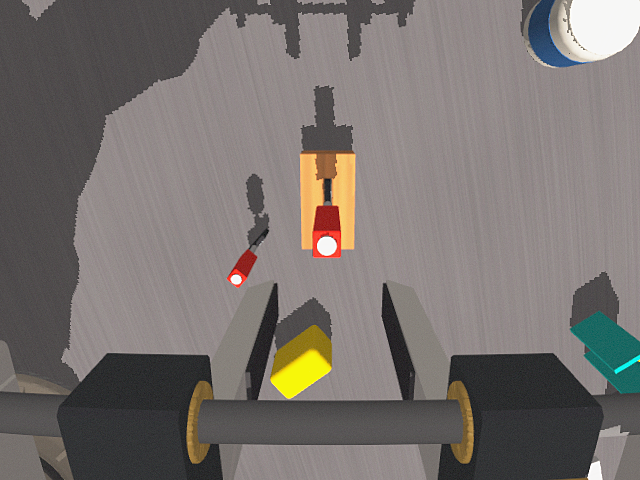

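The wrist view shows the big handle's top at (327,245), upright in its block, and the small look-alike clear at (237,278). Descend and grip.

Request:
carry_out --motion '[[[0.001, -0.001, 0.02, 0, 0, 0], [0.002, -0.0015, 0.05, 0, 0, 0], [0.002, -0.0015, 0.075, 0, 0, 0], [0.002, -0.0015, 0.095, 0, 0, 0], [0.002, -0.0015, 0.11, 0, 0, 0], [0.002, -0.0015, 0.118, 0, 0, 0], [0.002, -0.0015, 0.122, 0, 0, 0], [0.002, -0.0015, 0.122, 0, 0, 0], [0.002, -0.0015, 0.122, 0, 0, 0], [0.002, -0.0015, 0.122, 0, 0, 0]]]'

```text
time_s: 5.85
tool_pos: [467.0, 267.4, 139.2]
orientation: [[0.217, 0.976, 0.001], [0.976, -0.217, 0.001], [0.001, 0.001, -1.0]]
force: [0.1, -0.3, 0.3]
finger_gap: 0.499
grasp_force: 0.0
```

Request:
carry_out --motion '[[[0, 0, 0, 0, 0, 0], [0, 0, 0, 0, 0, 0], [0, 0, 0, 0, 0, 0], [0, 0, 0, 0, 0, 0], [0, 0, 0, 0, 0, 0], [0, 0, 0, 0, 0, 0], [0, 0, 0, 0, 0, 0], [0, 0, 0, 0, 0, 0]]]' --fingers -1 --squeeze 25

```text
time_s: 6.65
tool_pos: [466.6, 267.2, 138.6]
orientation: [[0.217, 0.976, 0.0], [0.976, -0.217, 0.0], [0.0, 0.0, -1.0]]
force: [-0.8, 0.1, 0.7]
finger_gap: 0.192
grasp_force: 25.0
```

Gripped (gap 0.192 × 94 = 18 mm). Lift straight up.

Request:
carry_out --motion '[[[0, 0, -0.005, 0, 0, 0], [0, 0, -0.015, 0, 0, 0], [0, 0, -0.03, 0, 0, 0], [0, 0, -0.05, 0, 0, 0], [0, 0, -0.07, 0, 0, 0], [0, 0, -0.09, 0, 0, 0], [0, 0, -0.105, 0, 0, 0], [0, 0, -0.11, 0, 0, 0], [0, 0, -0.11, 0, 0, 0], [0, 0, -0.11, 0, 0, 0]]]'

```text
time_s: 7.65
tool_pos: [466.3, 267.0, 247.9]
orientation: [[0.217, 0.976, -0.001], [0.976, -0.217, -0.0], [-0.0, -0.001, -1.0]]
force: [0.6, -0.4, -1.1]
finger_gap: 0.193
grasp_force: 25.0
```

Run:
```python
from h import *
o=manip.get_obs(); print(o["joints"],o["grasp_force"])
# mouth pose: mirror origin z 60 => TCP 138.6-35+60=163.6 ; carry at +90
e=np.array([np.cos(np.radians(7)),np.sin(np.radians(7))]); O=np.array([643,-130.3])
M=O-150*e; print(M); y=np.radians(77.45-12.55-(-12.55)-0+0)  # placeholder
yaw=np.radians(90-18.9)
print("via",delta([500,90,249],yaw)); print("mouth",delta([*M,249],yaw))
```

```text
[-0.14811041  0.20760076 -0.56244105  1.8353042   0.12144873  1.13354606
 -0.97155554] 24.9960395693779
[ 494.11807725 -148.58040151]
via [array([-0.1654,  0.0713, -0.001 ]), array([-0.0006,  0.0005,  0.1108])]
mouth [array([-0.3996,  0.1174, -0.0009]), array([-0.0006,  0.0005,  0.1108])]
```

Request:
carry_out --motion '[[[-0.01, 0.003, 0, 0, 0, 0.003], [-0.03, 0.009, 0, 0, 0, 0.01], [-0.06, 0.018, 0, 0, 0, 0.02], [-0.09, 0.027, 0, 0, 0, 0.03], [-0.12, 0.036, 0, 0, 0, 0.035], [-0.15, 0.045, 0, 0, 0, 0.04], [-0.18, 0.053, 0, 0, 0, 0.05], [-0.21, 0.062, 0, 0, 0, 0.06], [-0.24, 0.071, 0, 0, 0, 0.07], [-0.27, 0.08, 0, 0, 0, 0.08], [-0.3, 0.089, 0, 0, 0, 0.09], [-0.33, 0.097, 0, 0, 0, 0.1], [-0.36, 0.106, 0, 0, 0, 0.105], [-0.38, 0.112, 0, 0, 0, 0.11], [-0.392, 0.115, 0, 0, 0, 0.111], [-0.4, 0.1175, 0, 0, 0, 0.111], [-0.4, 0.1175, 0, 0, 0, 0.111], [-0.4, 0.1175, 0, 0, 0, 0.111], [-0.4, 0.1175, 0, 0, 0, 0.111]]]'

```text
time_s: 9.55
tool_pos: [494.4, -147.8, 248.5]
orientation: [[0.323, 0.946, 0.0], [0.946, -0.323, 0.0], [0.0, -0.0, -1.0]]
force: [0.2, -0.0, -1.3]
finger_gap: 0.188
grasp_force: 25.0
```

Run:
```python
from h import *
o=manip.get_obs(); print(o["time_s"],o["joints"],o["grasp_force"],o["tool_pos"])
e=np.array([np.cos(np.radians(7)),np.sin(np.radians(7))]); O=np.array([643,-130.3]); M=O-150*e
print("down",delta([*M,163.6],np.radians(71.1)))
# look at the mirror in hand from scene and top
for n in("scene","top"):
    c=cam(n); im,d=manip.get_image(n); P=cloud(c,d); x,y,z=P[...,0],P[...,1],P[...,2]
    cv2.imwrite(f"pics/{n}1.png",im)
    h=cv2.cvtColor(im,cv2.COLOR_BGR2HSV);H,S,V=[h[...,i] for i in range(3)]
    near=(abs(x-M[0])<50)&(abs(y-M[1])<50)
    for a,b in((115,135),(135,155),(155,172),(175,208),(208,230),(230,250)):
        k=near&(z>a)&(z<b)
        if k.sum()>5: print(n,a,k.sum(),P[k].min(0).round(),P[k].max(0).round(),np.median(P[k],0).round())
    if n=="scene":
        px=proj(c,[[*M,145]])[0].astype(int); print(px); r=im[max(px[1]-90,0):px[1]+40,px[0]-65:px[0]+65]; cv2.imwrite("pics/crop2.png",cv2.resize(r,(520,520),interpolation=cv2.INTER_CUBIC))
```

```text
9.55 [ 0.37592     0.13836275 -0.23127973  1.89410594  0.03495081  1.11297016
 -0.19735303] 24.99586969614029 [ 494.43337588 -147.77308158  248.52955531]
down [array([-0.0009, -0.    ,  0.0849]), array([-0.    , -0.0003,  0.0012])]
scene 115 136 [ 489. -170.  122.] [ 508. -129.  135.] [ 498. -149.  129.]
scene 135 233 [ 489. -170.  135.] [ 507. -127.  155.] [ 498. -150.  145.]
scene 155 188 [ 484. -171.  155.] [ 506. -128.  172.] [ 497. -149.  163.]
scene 175 74 [ 491. -153.  176.] [ 502. -145.  207.] [ 498. -149.  191.]
scene 208 112 [ 493. -159.  208.] [ 507. -138.  230.] [ 503. -151.  221.]
scene 230 96 [ 497. -160.  230.] [ 509. -142.  250.] [ 503. -151.  239.]
[239 224]
top 115 11 [ 495. -142.  123.] [ 505. -127.  133.] [ 497. -134.  128.]
top 135 13 [ 495. -140.  136.] [ 505. -127.  154.] [ 498. -131.  144.]
top 155 19 [ 495. -139.  155.] [ 505. -127.  169.] [ 499. -131.  164.]
```

View pics/crop2.png

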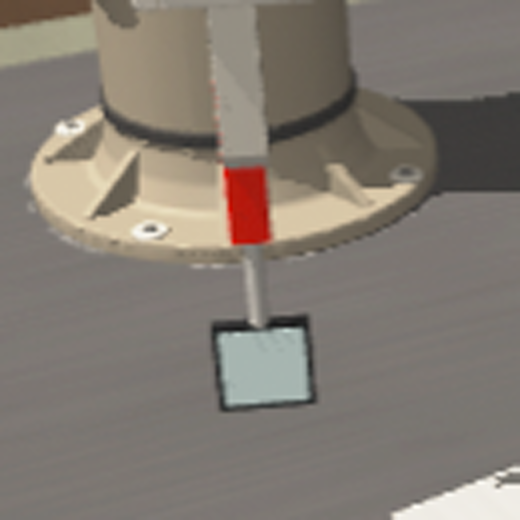

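The crop shows the mirror hanging upright in the gripper, pale face towards the scene camera; its centre is at about (495,-149), below the TCP as expected. Descend before the mouth.

Request:
carry_out --motion '[[[0, 0, 0.01, 0, 0, 0], [0, 0, 0.03, 0, 0, 0], [0, 0, 0.05, 0, 0, 0], [-0.0005, 0, 0.068, 0, 0, 0], [-0.001, 0, 0.08, 0, 0, 0], [-0.001, 0, 0.085, 0, 0, 0], [-0.001, 0, 0.085, 0, 0, 0], [-0.001, 0, 0.085, 0, 0, 0]]]'

```text
time_s: 10.45
tool_pos: [494.4, -149.7, 164.1]
orientation: [[0.324, 0.946, 0.001], [0.946, -0.324, -0.0], [0.0, 0.001, -1.0]]
force: [-0.0, 0.4, -0.1]
finger_gap: 0.191
grasp_force: 25.0
```

Run:
```python
from h import *
o=manip.get_obs(); p=o["tool_pos"]; print(o["grasp_force"],p)
c=cam("scene"); im,d=manip.get_image("scene"); P=cloud(c,d); x,y,z=P[...,0],P[...,1],P[...,2]
k=(abs(x-494)<40)&(abs(y+148)<40)&(z>42)&(z<78)&(x>p[0]-8); Q=P[k]; Q=Q[np.abs(Q-np.median(Q,0)).max(1)<30]; m=Q.mean(0); n=np.linalg.svd(Q-m)[2][2]; n*=np.sign(n[0])
print("face",len(Q),m,n,np.degrees(np.arctan2(n[1],n[0])))
print(delta([643,-130.3,163.6],np.radians(71.1)))
```

```text
24.99592423439026 [ 494.43561257 -149.73801327  164.06076042]
face 354 [ 497.89393052 -151.78920443   60.83283128] [ 0.94467573 -0.32772078 -0.01366939] -19.132351619888084
[array([0.0666, 0.1342, 0.0008]), array([ 0.0011, -0.0001, -0.0002])]
```

Request:
carry_out --motion '[[[0.002, 0.004, 0, 0, 0, 0], [0.006, 0.012, 0, 0, 0, 0], [0.011, 0.022, 0, 0, 0, 0], [0.016, 0.032, 0, 0, 0, 0], [0.021, 0.042, 0, 0, 0, 0], [0.026, 0.052, 0, 0, 0, 0], [0.031, 0.062, 0, 0, 0, 0], [0.036, 0.072, 0, 0, 0, 0], [0.0405, 0.082, 0, 0, 0, 0], [0.0455, 0.092, 0, 0, 0, 0], [0.0505, 0.102, 0, 0, 0, 0], [0.0555, 0.112, 0, 0, 0, 0], [0.0595, 0.12, 0, 0, 0, 0], [0.0625, 0.126, 0, 0, 0, 0], [0.065, 0.131, 0, 0, 0, 0], [0.066, 0.133, 0, 0, 0, 0], [0.066, 0.133, 0, 0, 0, 0], [0.066, 0.133, 0, 0, 0, 0], [0.066, 0.133, 0, 0, 0, 0], [0.066, 0.133, 0, 0, 0, 0]]]'

```text
time_s: 12.5
tool_pos: [641.1, -130.5, 163.6]
orientation: [[0.324, 0.946, 0.0], [0.946, -0.324, -0.0], [-0.0, 0.0, -1.0]]
force: [0.1, 0.0, -0.9]
finger_gap: 0.19
grasp_force: 25.0
```

Run:
```python
from h import *
o=manip.get_obs(); p=o["tool_pos"]; print(o["time_s"],o["grasp_force"],p,o["force"],o["torque"])
c=cam("scene"); im,d=manip.get_image("scene"); P=cloud(c,d); x,y,z=P[...,0],P[...,1],P[...,2]
k=(abs(x-p[0])<30)&(abs(y-p[1])<30)&(z>40)&(z<84)&(x>p[0]-8); Q=P[k]; Q=Q[np.abs(Q-np.median(Q,0)).max(1)<30]; m=Q.mean(0); n=np.linalg.svd(Q-m)[2][2]; n*=np.sign(n[0])
print("face",len(Q),m,n,np.degrees(np.arctan2(n[1],n[0])),Q.min(0),Q.max(0))
k=(abs(x-p[0])<12)&(abs(y-p[1])<12)&(z>110)&(z<124); print("stem",k.sum(),np.median(P[k],0) if k.sum() else 0)
C=p.copy(); C[2]=60; a=np.radians(-19); 
for q in([724.5,-268],[790,-70.5]):
    v=np.array(q)-p[:2]; print("x,y in mirror",v@[np.cos(a),np.sin(a)],v@[-np.sin(a),np.cos(a)])
cv2.imwrite("pics/s3.png",cv2.resize(im[220:420,170:390],(660,600)))
```

```text
12.5 24.99603509902954 [ 641.05279324 -130.53509995  163.60848579] [ 0.09001219  0.0056124  -0.87021626] [-0.00990929 -0.11216819  0.02042052]
face 152 [ 646.22345987 -127.85872378   47.91544925] [ 0.952729   -0.30038356 -0.04557594] -17.49941234694544 [ 636.94397812 -152.82010199   40.05116512] [ 653.45848149 -110.34680436   60.5216511 ]
stem 24 [ 644.50891359 -132.55191839  116.2508426 ]
x,y in mirror 123.65507788115671 -102.80786338738318
x,y in mirror 121.28683407762354 105.25676941042566
```

View pics/s3.png

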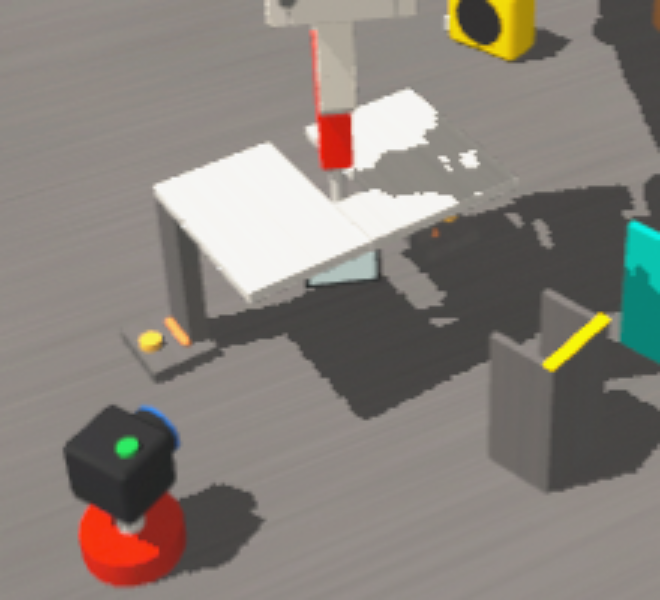

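The crop shows the stem in the slot at its closed end and the mirror under the plate, clear of it and facing between lens and dot. Lens and dot come out at y ≈ -103 and +105 mm in the mirror frame, well centred, so I'm handing in.

```bash
python3 -c "
from station import manip
print(manip.finish_job())"
```

```text
the job is handed in; nothing more can be done
None
```

I handed the job in with the mirror held upright in the slot, about 2 mm from `slot_end` and not touching the bracket, turned so that lens and dot sit at about -103 and +105 mm in its frame; the hand-in gave no verdict.

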